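Draw the soap rest out of the narrow bay

TASK

The white ceramic soap rest has slid to the back of the deep, narrow concrete bay, where no hand fits. Take the rubber-footed stick from its steel stand, press its foot lightly on top of the soap rest (it chips if pressed with more than 15 N) and draw it out until it lies flat on the slab just in front of the mouth, entirely outside the bay; then put the stick back upright in its stand. Move the soap rest only with the stick and leave the tumbler, spray bottle, brush and bar of soap where they are.

Things in the scene. Friction and masses are not known exactly. Their poses are not given: they have to be found in the camera images.
- soap_rest: the part to retrieve: flat white ceramic soap rest, 62 x 38 x 14 mm, 100 to 150 g, flat top with three fine grooves, smooth underneath. Origin: centre of its underside; x along its length, z up. It starts lying lengthwise at the back of the bay, 2 to 26 mm from the back wall
- bay: fixed concrete slot, open on top and at its mouth: inside 48 mm wide, 185 long; walls 125 high, 30 thick, back wall 30. Origin: middle of the mouth at slab height; +x runs into the bay, away from the robot. Its mortar bed is not level: at the back it is 9 to 14 mm above the slab (differs each time), then it falls to the slab at the mouth
- stick: picker standing in its stand: 200 mm long, 170 g. Origin: centre of its foot's underside (unpressed); z up along it. Square wooden handle 24 x 24 mm, 125 to 200 mm above the origin, flats facing the stick's x and y; 14 mm round shaft below. Grippy rubber foot, 26 mm across, 22 high, springs up by at most 4 mm at 10 N per mm; pressed with less than some 4 N it slips on the rest
- stand: fixed round steel tube stand, outside diameter 44 mm, inside diameter 36 mm, 85 mm high, inner floor 6 mm above the slab, on a thin 90 mm base disc. Origin: centre of its underside, z up
- tumbler: bystander: clear plastic tumbler, 74 mm across, 110 mm high; origin at the centre of its underside
- spray_bottle: bystander: squat white spray bottle with press-button nozzle, 72 mm across, 129 mm high; origin at the centre of its underside
- scrub_brush: bystander: wooden scrubbing brush, 150 x 50 x 40 mm; origin at the centre of its underside
- soap_bar: bystander: cream bar of soap, 75 x 50 x 25 mm; origin at the centre of its underside
There are look-alikes about, which are no part of the job. What is shaped like the stand but blue or red is not meant.

How it is judged:
On the way, in this order (a step that is already met when the one before it is completed fails the run):
1. the stick is lifted out of its stand (z of stick in the frame of stand above 0.085 m), for 0.1 s.
2. the stick's foot presses on the soap rest while it is still inside the bay (contact force between stick and soap_rest above 1 N and x of soap_rest in the frame of bay above 0.1 m), for 0.1 s.
3. the soap rest is out of the bay, drawn by the stick that is still in contact with it (x of soap_rest in the frame of bay below -0.032 m and contact force between stick and soap_rest above 0.3 N), for 0.05 s.
At the end, for the whole second after the job is handed in: The soap rest lies flat and still on the slab, its centre 32 to 120 mm in front of the bay's mouth and within 60 mm of its middle line; the stick stands in its stand, foot on the stand's floor (within 9 mm), leaning less than 0.2 rad, released and still (x of soap_rest in the frame of bay between -0.12 and -0.032 m and y of soap_rest in the frame of bay between -0.06 and 0.06 m and angle between soap_rest's own z axis and vertical below 0.08 rad and height (world z) of soap_rest below 0.006 m and linear speed of soap_rest below 0.01 m/s and horizontal distance between stick and stand below 0.02 m and height (world z) of stick below 0.015 m and angle between stick's own z axis and vertical below 0.2 rad and linear speed of stick below 0.02 m/s); the robot touches nothing.
It fails at once if the stick presses the soap rest with more than 15 N (contact force between stick and soap_rest above 15 N).
It fails at once if the robot itself touches the soap rest (contact force between any of the fingers, the arm and soap_rest above 0.5 N).
It fails at once if a bystander is shifted by more than 30 mm (distance of any of tumbler, spray_bottle, scrub_brush, soap_bar from where it was at the start of the episode above 0.03 m).
It also fails if it takes over 72 s, if anything falls off the work surface, if the arm or the gripper's body presses on something with over 40 N, if the wrist force passes 120 N, or if a joint passes its speed limit or range.

ROBOT

A 6-joint arm with a two-finger parallel gripper is mounted at the origin on the work surface. World frame = base frame: x ahead of the robot, y to its left, z up, the work surface at z = 0. Lengths are in m, angles in rad, forces in N, time in s.
With the tool pointing down it reaches from about 0.35 to 0.975 m from the base axis. Payload 4.9 kg.
Tool frame: the origin (TCP) lies on the centre line of the jaws, within the pads' length; the fingertips stand manip.tip_reach ahead of it and the grasp point (between the pads) is the TCP (manip.tip_reach is the distance from the TCP to the fingertips, in m); z points along the fingers, y is the line along which they close (so a half turn about z gives the same grasp; the last joint's range is limited). The gripper opens to 85 mm and grips with 20 to 120 N. Pads are 22 mm wide; open, the fingers measure 114 mm over their backs; the gripper's body (76 mm by 85 mm) begins 54 mm behind the grasp point. The pads swing forward as they close: fully open they stand 13 mm farther back than shut.
Start: joints at [1.135, 0.053, 1.613, -0, 1.476, -0.119], TCP at [0.195, 0.594, 0.226] pointing down, gripper open.
Joint ranges: [-3.01, 3.01], [-1.01, 2.22], [0.06, 2.58], [-1.02, 4.17], [0.09, 2.62], [-3.14, 3.14]. Speed limits (rad/s): [2.57, 2.57, 3.14, 3.14, 3.14, 3.14].

INTERFACE

Orientations are given as a unit quaternion [w, x, y, z].
In Python, from plant import manip gives the robot as it stands. The module is installed in compiled form; this text tells all that it offers.
- The arm moves only by the tool move_arm, never from a script. Its argument "rows" is a list of rows, each a list of 7 numbers: the shift along the tool's x, y, z in cm, then the turn, a rotation vector about the tool's x, y, z in degrees, then the opening, from -1 (shut) to 1 (fully open). In form: [[tx, ty, tz, ax, ay, az, jaw], ...]. A call has 1 to 20 rows; each row shifts and turns the commanded pose from where the row before left it, along the tool's axes as they then stand; what a row does not reach is not made up. A row lasts 1/12 s, in which the tool goes at most 41.7 mm and 7.16 degrees, less where a joint would pass 70% of its speed; a pose out of reach is approached as far as the arm can. A call is refused whole if a number of a shift passes 4.17 or a number of a turn 7.16, either way. A call with a gripper value outside its range is refused whole. The fingers move at their own pace and stop on an object; the grip force is fixed at half the most. Time passes only in rows, so rows that do not move let the fingers close. It gives the time, the measured TCP pose, the force, the opening and the grip force at its end, in the units of the state.
- manip.state(): the state, without advancing time (a new reading comes with each control period).
- manip.grab_frame(name): name is "scene" or "top" or "wrist"; returns a dict with "img" (400x640x3 uint8, blue, green, red), "mtx" (3x3 intrinsics, pixels), "R" (3x3) and "t" (3): a world point X has camera coordinates R X + t. Camera axes: x right, y down, z forward; pixel columns grow to the right and rows downward; lengths in m; the calibration is good to about 2 mm. A picture is of the moment at which its call begins. There is no depth.
- manip.job_done(): hands the job in; it is judged then, once.
The state is a dict: "time": time; "joint_pos": joint angles; "joint_vel": joint speeds; "joint_efforts": joint torques, N m; "tool_pos": TCP position; "tool_rot": TCP orientation; "contact_force": force on the tool from outside, world axes, zero at the start; "ft_torque": the same for the moment, N m; "gripper_width": opening from 0.0 (shut) to 1.0 (fully open); "grasp_force": force on a finger pad.
Only numpy, scipy, OpenCV 4.12 (cv2) and the standard library are available. Lean on these libraries where they do the work, as an engineer would, in place of code of your own. Each camera call takes 0.05 s, during which the arm holds its last target. There are 200 camera calls.

## Working session

There is one attempt and no reset: what is moved stays moved. The work goes in short steps, Python scripts to look and compute and a tool call to move; the robot and the scene stay as the last step left them, time stands still between calls to the robot, and variables do not carry over. Pictures are saved under pics/ and viewed, at most 10 in all, crops included, and the job is handed in when it is done.

Besides the shell and the picture viewer there is one more tool, called by a JSON object that holds its "op" and its "data". move_arm: Moves the arm, as the interface text tells. Its arguments: {"type":"object","properties":{"rows":{"type":"array","items":{"type":"array","items":{"type":"number"}}}},"required":["rows"]}

```bash
mkdir -p pics; cat > h.py <<'E'
import numpy as np, cv2
from plant import manip
def save(n,f):
    d=manip.grab_frame(n); cv2.imwrite('pics/'+f+'.png',d['img']); np.savez('pics/'+f+'.npz',**d); return d
def ray(d,u,v,z):
    K,R,t=d['mtx'],d['R'],d['t']; c=-R.T@t; r=R.T@np.linalg.inv(K)@np.array([u,v,1.]); return c+r*(z-c[2])/r[2]
def proj(d,X):
    p=d['mtx']@(d['R']@np.array(X,float)+d['t']); return p[:2]/p[2]
E
python3 -c "
from h import *
save('scene','s0');save('top','t0')
print(manip.state(),manip.tip_reach)"
```

```text
{'time': 0.1, 'joint_pos': array([ 1.13499877e+00,  5.32842385e-02,  1.61416425e+00,  1.68094306e-05,
        1.47601849e+00, -1.18983138e-01]), 'joint_vel': array([ 0.0021989 , -0.00154448, -0.00308296, -0.00048095,  0.00109812,
       -0.00053958]), 'joint_efforts': array([ 3.04148052e-04, -3.94899952e+01, -3.71365142e+01, -1.63020295e-04,
        3.91631547e-03,  5.49244277e-06]), 'tool_pos': array([0.19445087, 0.59336917, 0.22448555]), 'tool_rot': array([-2.64686287e-04,  1.57746284e-01,  9.87479231e-01, -8.99050388e-04]), 'contact_force': array([0.08996335, 0.20200738, 0.96703829]), 'ft_torque': array([-0.01576299,  0.02861722,  0.02208426]), 'grasp_force': 0.0, 'gripper_width': 1.001420462432043} 0.019
```

View pics/s0.png

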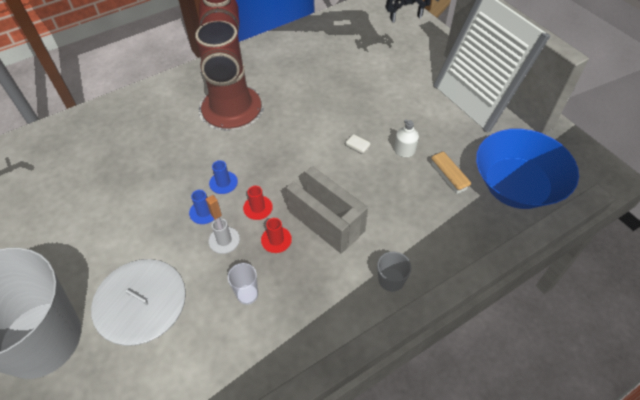

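View pics/t0.png

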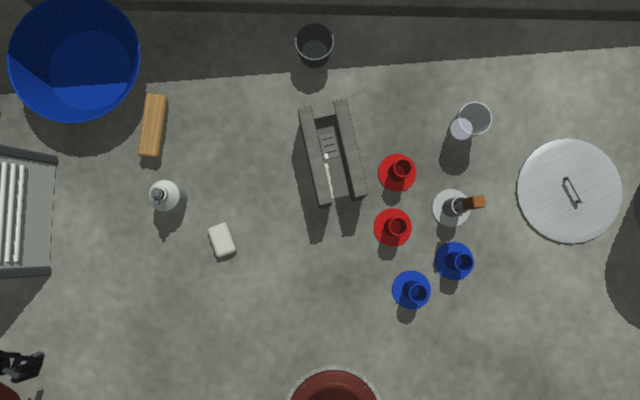

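The scene view shows the silver stand with the stick at (223,236) and the bay around (325,210). In the top view the bay runs from (318,110) to (340,200), the rest is near (328,140), the silver stand base is at (451,208) and the handle top is near (478,202).

```bash
python3 -c "
from h import *
a=cv2.imread('pics/t0.png');s=cv2.imread('pics/s0.png')
c=cv2.resize(a[90:220,290:390],None,fx=4.5,fy=4.5,interpolation=cv2.INTER_CUBIC)
e=cv2.resize(a[180:240,425:500],None,fx=4.5,fy=4.5,interpolation=cv2.INTER_CUBIC)
o=np.zeros((585,800,3),np.uint8);o[:585,:450]=c;o[:270,455:455+338]=e
f=cv2.resize(s[185:255,195:275],None,fx=4.2,fy=4.2,interpolation=cv2.INTER_CUBIC);o[275:275+294,455:455+336]=f
cv2.imwrite('pics/c0.png',o)
d=np.load('pics/t0.npz')
print(d['mtx'],-d['R'].T@d['t'],d['R'])
for n,u,v,z in [('stand base',451,208,0),('handletop',480,202,.206),('bayBL',304,108,.125),('bayBR',342,100,.125),('mouthL',323,205,.125),('mouthR',362,193,.125)]: print(n,ray(d,u,v,z))
"
```

```text
[[502.91680391   0.         316.12543643]
 [  0.         502.91680391 199.99769617]
 [  0.           0.           1.        ]] [0.40576835 0.05054878 1.18666897] [[ 2.00450008e-02 -9.99798218e-01  1.31195858e-03]
 [-9.96817647e-01 -2.00864726e-02 -7.71434481e-02]
 [ 7.71542345e-02  2.38557008e-04 -9.97019141e-01]]
stand base [ 0.48504911 -0.26840104  0.        ]
handletop [ 0.48418769 -0.26977388  0.206     ]
bayBL [0.68553176 0.08081125 0.125     ]
bayBR [ 7.04697636e-01 -5.07304969e-04  1.25000000e-01]
mouthL [0.47760544 0.03604815 0.125     ]
mouthR [ 0.50476029 -0.04612747  0.125     ]
```

View pics/c0.png

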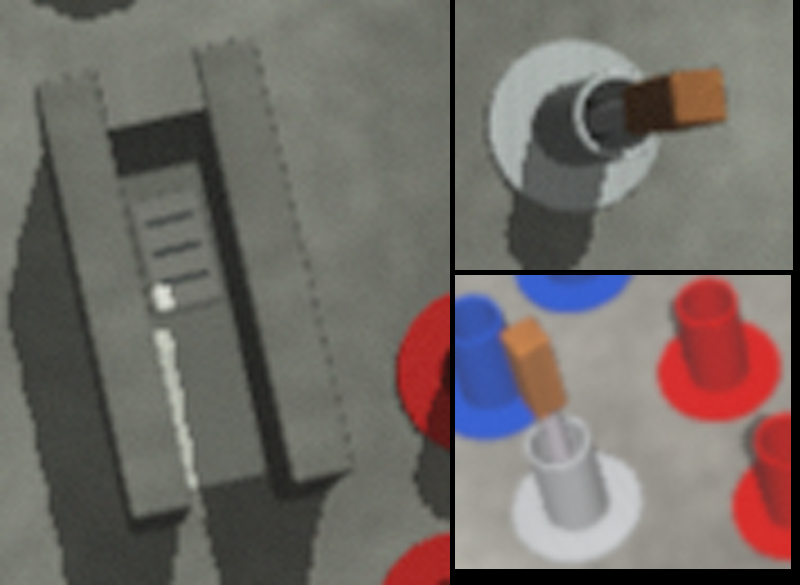

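```bash
python3 -c "
from h import *
d=np.load('pics/t0.npz')
def c(x,y,z,o=(290,90),x0=0): return ray(d,(x-x0+.0)/4.5+o[0]-.4,y/4.5+o[1]-.4,z)
L=lambda *a:c(*a,.125)
ml,mr,bl,br=L(135,522),L(352,468),L(38,85),L(260,38)
il,ir=L(187,508),L(285,485)
print('corners',ml,mr,bl,br,il,ir)
for p,q in [(ml,mr),(bl,br),(ml,bl),(mr,br),(il,ir)]: print(np.linalg.norm(p-q),np.degrees(np.arctan2(*(q-p)[1::-1])))
B=(ml+mr)/2; yaw=np.arctan2(*(bl+br-ml-mr)[1::-1]); print('bay',B,np.degrees(yaw))
R=np.array([[np.cos(yaw),np.sin(yaw)],[-np.sin(yaw),np.cos(yaw)]])
for q in [(117,178),(195,160),(150,315),(225,297)]:
  p=c(*q,.024); print('rest',p,R@(p-B)[:2])
for q,z in [((107,130),.125),((205,112),.125),((195,488),.0),((265,472),.0)]: print('inner',R@(c(*q,z)-B)[:2])
s=lambda x,y,z:c(x,y,z,(425,180),455)
print('rim',s(615,112,.085),'base',s(573,125,.002))
P=[s(*q,.206) for q in [(672,72),(722,68),(726,120),(675,126)]]
print('top',np.mean(P,0)); 
for i in range(4): e=P[(i+1)%4]-P[i]; print(np.linalg.norm(e),np.degrees(np.arctan2(e[1],e[0])))
"
```

```text
corners [0.47618872 0.04321547 0.125     ] [ 0.50373225 -0.05848447  0.125     ] [0.6842031  0.09357415 0.125     ] [ 0.7092187  -0.01200577  0.125     ] [0.48327886 0.01889038 0.125     ] [ 0.49506189 -0.02704342  0.125     ]
0.10536376959554528 -74.84603581101035
0.10850299052195043 -76.6704208912584
0.21402331785286605 13.609029662169238
0.21067735417014596 12.745189565150953
0.04742102734593508 -75.61259131938658
bay [ 0.48996049 -0.0076345   0.125     ] 13.180512518967172
rest [0.6622555  0.05539746 0.024     ] [0.1821287  0.02208482]
rest [0.67259568 0.0149355  0.024     ] [ 0.18297035 -0.019669  ]
rest [0.59058438 0.03684037 0.024     ] [0.10811425 0.02035901]
rest [ 0.60079675 -0.00188754  0.024     ] [ 0.10922688 -0.01967729]
inner [0.1840143  0.02658284]
inner [ 0.18281505 -0.02093499]
inner [0.01701382 0.01530006]
inner [ 0.01759605 -0.02252425]
rim [ 0.48750223 -0.26567242  0.085     ] base [ 0.48637887 -0.26744468  0.002     ]
top [ 0.4860246  -0.26737057  0.206     ]
0.021879296910870923 -84.26504549899376
0.02270364668958714 -175.93680122721037
0.022379307118904613 97.85346787900116
0.023549222902174895 2.9430302054927684
```

{"op": "move_arm", "data": {"rows": [[-1.2,-1.6,-1.5,0,0,0,1],[-1.8,-2.4,-1.5,0,0,0,1],[-1.8,-2.4,-1.5,0,0,0,1],[-1.8,-2.4,-1.5,0,0,0,1],[-1.8,-2.4,-1.5,0,0,0,1],[-1.8,-2.4,0,0,0,0,1],[-1.8,-2.4,0,0,0,0,1],[-1.8,-2.4,0,0,0,0,1],[-1.8,-2.4,0,0,0,0,1],[-1.8,-2.4,0,0,0,0,1],[-1.8,-2.4,0,0,0,0,1],[-1.8,-2.4,0,0,0,0,1],[-1.8,-2.4,0,0,0,0,1],[-1.8,-2.4,0,0,0,0,1],[-1.8,-2.4,0,0,0,0,1],[-1.8,-2.4,0,0,0,0,1],[-1.8,-2.4,0,0,0,0,1],[-1.8,-2.4,0,0,0,0,1],[-1.8,-2.4,0,0,0,0,1],[-1.8,-2.4,0,0,0,0,1]]}}

```text
time: 1.77
tool_pos: [0.384, 0.0336, 0.3003]
tool_rot: [-0.0, 0.158, 0.987, 0.0]
contact_force: [0.5, -0.2, 0.2]
gripper_width: 0.999
grasp_force: 0.0
```

{"op": "move_arm", "data": {"rows": [[-1.9,-2.5,0,0,0,0,1],[-1.9,-2.5,0,0,0,0,1],[-1.9,-2.5,0,0,0,0,1],[-1.9,-2.5,0,0,0,0,1],[-1.9,-2.5,0,0,0,0,1],[-1.9,-2.5,0,0,0,0,1],[-1.9,-2.5,0,0,0,0,1],[-1.9,-2.5,0,0,0,0,1],[-1.9,-2.5,0,0,0,0,1],[-1.9,-2.5,0,0,0,0,1],[0,0,0,0,0,-5.8,1],[0,0,0,0,0,-5.8,1],[0,0,0,0,0,-5.8,1],[0,0,0,0,0,-5.8,1],[0,0,0,0,0,0,1]]}}

```text
time: 3.02
tool_pos: [0.4865, -0.2616, 0.2999]
tool_rot: [-0.0, -0.045, 0.999, 0.0]
contact_force: [-0.2, -0.9, 0.2]
gripper_width: 1.001
grasp_force: 0.0
```

```bash
python3 -c "
from h import *
d=save('wrist','w1')
print(-d['R'].T@d['t'],d['R'])
s=manip.state();print(s['tool_pos'],s['tool_rot'],s['joint_pos'])"
```

```text
[ 0.41724238 -0.26732069  0.44794472] [[-8.95823802e-02  9.95979401e-01 -1.73622909e-04]
 [ 9.58440908e-01  8.62534232e-02  2.71940018e-01]
 [ 2.70861632e-01  2.41946267e-02 -9.62314188e-01]]
[ 0.48651931 -0.2615622   0.30000293] [-3.91936409e-04 -4.29967700e-02  9.99075082e-01  3.25063309e-04] [-6.28036430e-01 -1.53590698e-01  1.68918869e+00  2.17581022e-05
  1.60701283e+00 -2.28485205e+00]
```

View pics/w1.png

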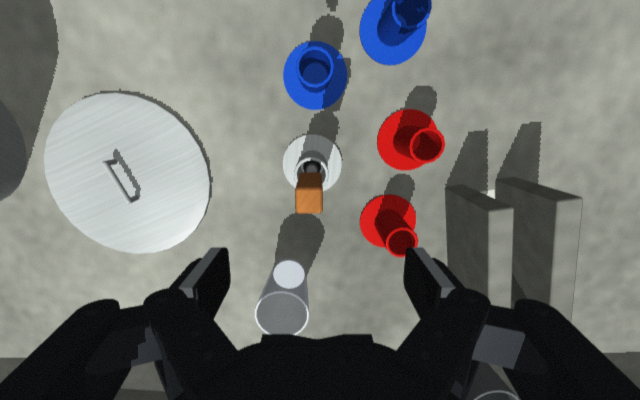

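The wrist view shows the handle at about (309,195), with its front face above and its top face below, in the silver stand whose rim is at (312,167).

```bash
python3 -c "
from h import *
for n,box in [('w1',(150,230,270,350)),('t0',(185,220,455,495)),('s0',(190,225,200,225))]:
  d=np.load(f'pics/{n}.npz');im=d['img'].astype(int)
  m=((im[...,2]-im[...,0])>40);k=np.zeros_like(m);k[box[0]:box[1],box[2]:box[3]]=1;m=(m&k).astype(np.uint8)
  cs,_=cv2.findContours(m,0,2);c=max(cs,key=cv2.contourArea);print(n,cv2.approxPolyDP(c,1.5,True)[:,0].tolist())
  sub=im[box[0]:box[1],box[2]:box[3]]
d=np.load('pics/w1.npz');im=d['img']
for r in range(168,218,3): print(r,[im[r,c].tolist() for c in (300,309,318)])
"
```

```text
w1 [[303, 173], [300, 175], [295, 189], [296, 212], [319, 213], [322, 209], [320, 176], [318, 173]]
t0 [[483, 195], [472, 197], [474, 207], [484, 206]]
s0 [[211, 195], [206, 200], [212, 214], [216, 218], [221, 214], [216, 198]]
168 [[71, 71, 69], [84, 82, 83], [21, 21, 23]]
171 [[70, 71, 70], [73, 73, 79], [22, 27, 27]]
174 [[30, 47, 70], [19, 39, 65], [22, 43, 66]]
177 [[23, 41, 67], [25, 44, 69], [24, 42, 67]]
180 [[24, 44, 69], [26, 46, 71], [26, 42, 69]]
183 [[25, 46, 73], [26, 45, 71], [27, 44, 69]]
186 [[27, 48, 75], [27, 49, 79], [25, 46, 74]]
189 [[50, 97, 153], [53, 97, 148], [48, 90, 146]]
192 [[66, 124, 193], [64, 123, 189], [65, 119, 183]]
195 [[67, 127, 194], [64, 123, 191], [65, 122, 184]]
198 [[65, 129, 197], [65, 125, 192], [61, 115, 182]]
201 [[68, 131, 198], [62, 124, 191], [65, 120, 185]]
204 [[65, 129, 195], [65, 122, 190], [61, 119, 185]]
207 [[68, 133, 202], [65, 123, 189], [62, 119, 186]]
210 [[68, 132, 204], [63, 123, 192], [67, 129, 196]]
213 [[67, 97, 135], [69, 102, 138], [99, 129, 158]]
216 [[64, 69, 68], [64, 69, 69], [121, 134, 130]]
```

```bash
python3 -c "
from h import *
for n,box in [('w1',(150,230,270,350)),('t0',(185,220,455,495))]:
  d=np.load(f'pics/{n}.npz');im=d['img'].astype(int)
  m=((im[...,2]-im[...,0])>65)&(im[...,2]>120);k=np.zeros_like(m);k[box[0]:box[1],box[2]:box[3]]=1;m=(m&k).astype(np.uint8)
  cs,_=cv2.findContours(m,0,2);c=max(cs,key=cv2.contourArea)
  W=np.array([ray(d,*p,.205)[:2] for p in c[:,0]])*1000
  print(n,cv2.minAreaRect(W.astype(np.float32)), c[:,0].min(0),c[:,0].max(0))
"
```

```text
w1 ((486.7277526855469, -268.42462158203125), (22.381961822509766, 22.290325164794922), 5.377948760986328) [295 188] [321 213]
t0 ((486.1814880371094, -267.2436218261719), (19.6389217376709, 21.408090591430664), 1.1549663543701172) [473 196] [484 206]
```

{"op": "move_arm", "data": {"rows": [[0.06,-0.64,-0.2,0,0,0,1],[0,0,1.3,0,0,0,1],[0,0,1.5,0,0,0,1],[0,0,1.5,0,0,0,1],[0,0,1.5,0,0,0,1],[0,0,1.5,0,0,0,1],[0,0,1.5,0,0,0,1],[0,0,1.5,0,0,0,1],[0,0,1.5,0,0,0,1],[0,0,1.5,0,0,0,1],[0,0,1.3,0,0,0,1],[0,0,0,0,0,0,1],[0,0,0,0,0,0,-1],[0,0,0,0,0,0,-1],[0,0,0,0,0,0,-1],[0,0,0,0,0,0,-1],[0,0,0,0,0,0,-1],[0,0,0,0,0,0,-1],[0,0,0,0,0,0,-1],[0,0,0,0,0,0,-1]]}}

```text
time: 4.73
tool_pos: [0.4871, -0.2684, 0.1575]
tool_rot: [0.001, -0.044, 0.999, -0.001]
contact_force: [0.1, 0.6, 2.6]
gripper_width: 0.272
grasp_force: 61.4
```

{"op": "move_arm", "data": {"rows": [[0,0,0,0,0,0,-1],[0,0,0,0,0,0,-1],[0,0,0,0,0,0,-1],[0,0,0,0,0,0,-1]]}}

```text
time: 5.07
tool_pos: [0.4871, -0.2684, 0.1573]
tool_rot: [0.001, -0.044, 0.999, -0.0]
contact_force: [0.5, -0.7, 5.0]
gripper_width: 0.275
grasp_force: 61.8
```

{"op": "move_arm", "data": {"rows": [[0,0,-0.5,0,0,0,-1],[0,0,-1.5,0,0,0,-1],[0,0,-1.5,0,0,0,-1],[0,0,-1.5,0,0,0,-1],[0,0,-1.5,0,0,0,-1],[0,0,-1.5,0,0,0,-1],[0,0,-1.5,0,0,0,-1],[0,0,-1.5,0,0,0,-1],[0,0,-1.5,0,0,0,-1],[0,0,-1.5,0,0,0,-1],[0,0,-1.5,0,0,0,-1],[0,0,0,0,0,0,-1],[0,0,0,0,0,0,-1],[0,0,0,0,0,0,-1]]}}

```text
time: 6.23
tool_pos: [0.4862, -0.2678, 0.3101]
tool_rot: [-0.001, -0.044, 0.999, 0.001]
contact_force: [-0.1, -0.1, -2.2]
gripper_width: 0.276
grasp_force: 61.2
```

```bash
python3 -c "
from h import *
d=save('scene','s2');e=save('wrist','w2')
s=manip.state();print(s['tool_pos'],s['tool_rot'],s['contact_force'],s['ft_torque'])
p=s['tool_pos']
q=proj(d,p-[0,0,.151]);print(q,proj(d,p))
x,y=int(q[0]),int(q[1])
a=cv2.resize(d['img'][y-90:y+30,x-50:x+50],None,fx=4.5,fy=4.5,interpolation=cv2.INTER_CUBIC)
t=np.load('pics/t0.npz');b=cv2.resize(t['img'][105:215,308:358],None,fx=5,fy=5,interpolation=cv2.INTER_CUBIC)
o=np.zeros((600,800,3),np.uint8);o[:a.shape[0],:450]=a;o[:550,500:750]=cv2.convertScaleAbs(b,alpha=1.6)
cv2.imwrite('pics/c2.png',o);print(x,y)"
```

```text
[ 0.48612748 -0.26767954  0.30976341] [-1.16702444e-03 -4.40352468e-02  9.99028851e-01  9.43128581e-04] [ 0.97437598  0.98455632 -2.68103724] [-0.03860556 -0.03472146  0.03227277]
[214.60888909 208.09038327] [203.57825182 172.64117799]
214 208
```

View pics/c2.png

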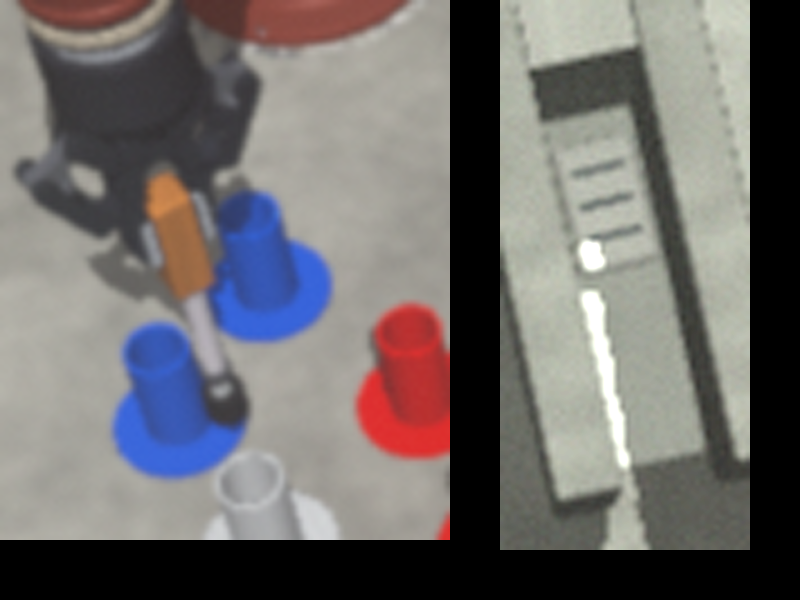

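The stick hangs straight, with its foot at crop (228,410), matching the prediction; the rest's middle groove is at top-view pixel (328.8,144.8).

```bash
python3 -c "
from h import *
d=np.load('pics/t0.npz'); c=ray(d,328.8,144.8,.025);B=np.array([.48996,-.00763]);y=np.radians(13.18)
R=np.array([[np.cos(y),np.sin(y)],[-np.sin(y),np.cos(y)]])
print(c,R@(c[:2]-B)); 
for r in ([.145,0],[.14,0],[0,0],[-.045,0]): print(r,R.T@r+B)
p=manip.state()['tool_pos'][:2]; a=np.radians(185.0)
T=np.array([[np.cos(a),np.sin(a)],[np.sin(a),-np.cos(a)]])
print('tool delta cm',100*T@((R.T@[.14,0]+B)-p),'out dir tool',T@(R.T@[-1,0]))
"
```

```text
[0.6256001  0.02380932 0.025     ] [ 0.13923566 -0.00031627]
[0.145, 0] [0.63114049 0.0254316 ]
[0.14, 0] [0.6262722  0.02429154]
[0, 0] [ 0.48996 -0.00763]
[-0.045, 0] [ 0.44614537 -0.0178905 ]
tool delta cm [-16.5058378   27.86456309] out dir tool [ 0.98982596 -0.14228343]
```

{"op": "move_arm", "data": {"rows": [[-0.6,1.0,-0.2,0,0,0,-1],[-1.2,2.0,0,0,0,0,-1],[-1.2,2.0,0,0,0,0,-1],[-1.2,2.0,0,0,0,0,-1],[-1.2,2.0,0,0,0,0,-1],[-1.2,2.0,0,0,0,0,-1],[-1.2,2.0,0,0,0,0,-1],[-1.2,2.0,0,0,0,0,-1],[-1.2,2.0,0,0,0,0,-1],[-1.2,2.0,0,0,0,0,-1],[-1.2,2.0,0,0,0,0,-1],[-1.2,2.0,0,0,0,0,-1],[-1.2,2.0,0,0,0,0,-1],[-1.0,1.9,0,0,0,0,-1],[-0.5,1.0,0,0,0,0,-1],[0,0,0,0,0,0,-1],[0,0,0,0,0,0,-1]]}}

```text
time: 7.75
tool_pos: [0.6262, 0.0247, 0.3131]
tool_rot: [-0.001, -0.045, 0.999, -0.0]
contact_force: [-0.1, -0.4, -0.9]
gripper_width: 0.276
grasp_force: 61.1
```

```bash
python3 -c "
from h import *
d=save('top','t3')
s=manip.state();print(s['tool_pos'],s['tool_rot'],s['contact_force'])
p=s['tool_pos'];print((p[:2]-[.6263,.0243])*100)
d=save('scene','s3')
q=proj(d,p-[0,0,.151]);print(q);x,y=int(q[0]),int(q[1])
cv2.imwrite('pics/c3.png',cv2.resize(d['img'][y-50:y+70,x-75:x+75],None,fx=5,fy=5,interpolation=cv2.INTER_CUBIC))"
```

```text
[0.62611082 0.02400071 0.31330592] [-4.40808103e-04 -4.40116639e-02  9.99030878e-01 -2.90075594e-04] [-0.77949779 -0.15726495 -1.5634067 ]
[-0.01891761 -0.02992945]
[334.58406298 194.76832408]
```

View pics/c3.png

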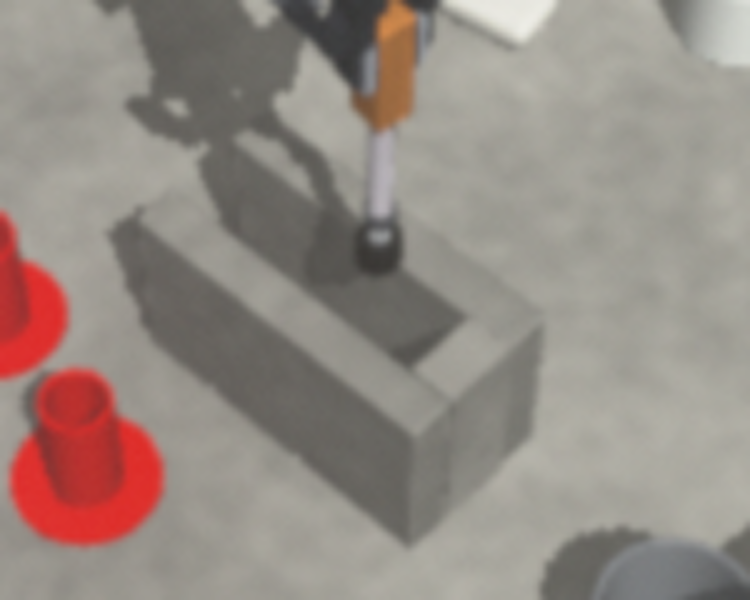

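The foot at crop (380,250) hangs over the slot between the walls, near the back. Descending.

{"op": "move_arm", "data": {"rows": [[0,0,1.2,0,0,0,-1],[0,0,1.5,0,0,0,-1],[0,0,1.5,0,0,0,-1],[0,0,1.5,0,0,0,-1],[0,0,1.5,0,0,0,-1],[0,0,1.5,0,0,0,-1],[0,0,1.5,0,0,0,-1],[0,0,1.0,0,0,0,-1],[0,0,0.5,0,0,0,-1],[0,0,0.2,0,0,0,-1],[0,0,0,0,0,0,-1],[0,0,0,0,0,0,-1],[0,0,0,0,0,0,-1]]}}

```text
time: 8.93
tool_pos: [0.6272, 0.0243, 0.196]
tool_rot: [0.001, -0.044, 0.999, -0.0]
contact_force: [-0.8, -0.7, -1.0]
gripper_width: 0.272
grasp_force: 61.0
```

{"op": "move_arm", "data": {"rows": [[0,0,0.1,0,0,0,-1],[0,0,0.1,0,0,0,-1],[0,0,0.1,0,0,0,-1],[0,0,0.1,0,0,0,-1],[0,0,0.1,0,0,0,-1],[0,0,0.1,0,0,0,-1],[0,0,0,0,0,0,-1]]}}

```text
time: 9.52
tool_pos: [0.6263, 0.0244, 0.1882]
tool_rot: [-0.0, -0.044, 0.999, 0.0]
contact_force: [-0.1, -0.8, -0.9]
gripper_width: 0.275
grasp_force: 61.0
```

{"op": "move_arm", "data": {"rows": [[0,0,0.1,0,0,0,-1],[0,0,0.1,0,0,0,-1],[0,0,0.1,0,0,0,-1],[0,0,0.1,0,0,0,-1],[0,0,0.1,0,0,0,-1],[0,0,0.1,0,0,0,-1],[0,0,0.1,0,0,0,-1],[0,0,0,0,0,0,-1]]}}

```text
time: 10.18
tool_pos: [0.6263, 0.0244, 0.1812]
tool_rot: [-0.0, -0.044, 0.999, 0.0]
contact_force: [0.0, -0.5, -1.3]
gripper_width: 0.275
grasp_force: 61.0
```

{"op": "move_arm", "data": {"rows": [[0,0,0.05,0,0,0,-1],[0,0,0,0,0,0,-1],[0,0,0,0,0,0,-1]]}}

```text
time: 10.43
tool_pos: [0.6265, 0.0244, 0.1811]
tool_rot: [0.0, -0.044, 0.999, 0.0]
contact_force: [-0.7, -0.3, -1.9]
gripper_width: 0.27
grasp_force: 61.0
```

{"op": "move_arm", "data": {"rows": [[0,0,0.05,0,0,0,-1],[0,0,0,0,0,0,-1],[0,0,0,0,0,0,-1]]}}

```text
time: 10.68
tool_pos: [0.6265, 0.0244, 0.1806]
tool_rot: [-0.0, -0.044, 0.999, 0.0]
contact_force: [0.8, 0.1, -2.6]
gripper_width: 0.274
grasp_force: 61.0
```

{"op": "move_arm", "data": {"rows": [[0,0,0.05,0,0,0,-1],[0,0,0,0,0,0,-1],[0,0,0,0,0,0,-1]]}}

```text
time: 10.93
tool_pos: [0.6264, 0.0243, 0.18]
tool_rot: [-0.0, -0.044, 0.999, -0.0]
contact_force: [0.4, -0.5, -2.7]
gripper_width: 0.273
grasp_force: 61.0
```

{"op": "move_arm", "data": {"rows": [[0,0,0.05,0,0,0,-1],[0,0,0,0,0,0,-1],[0,0,0,0,0,0,-1]]}}

```text
time: 11.18
tool_pos: [0.6264, 0.0243, 0.1796]
tool_rot: [-0.0, -0.044, 0.999, -0.0]
contact_force: [0.5, -0.5, -1.8]
gripper_width: 0.274
grasp_force: 61.0
```

{"op": "move_arm", "data": {"rows": [[0,0,0.05,0,0,0,-1],[0,0,0,0,0,0,-1],[0,0,0,0,0,0,-1]]}}

```text
time: 11.43
tool_pos: [0.6264, 0.0244, 0.1791]
tool_rot: [-0.0, -0.044, 0.999, -0.0]
contact_force: [-0.1, 0.2, -2.0]
gripper_width: 0.272
grasp_force: 61.0
```

{"op": "move_arm", "data": {"rows": [[0,0,0.05,0,0,0,-1],[0,0,0,0,0,0,-1],[0,0,0,0,0,0,-1]]}}

```text
time: 11.68
tool_pos: [0.6265, 0.0243, 0.1785]
tool_rot: [-0.0, -0.044, 0.999, 0.0]
contact_force: [-1.0, 0.8, -1.5]
gripper_width: 0.269
grasp_force: 61.0
```

{"op": "move_arm", "data": {"rows": [[0,0,0.05,0,0,0,-1],[0,0,0,0,0,0,-1],[0,0,0,0,0,0,-1]]}}

```text
time: 11.93
tool_pos: [0.6264, 0.0243, 0.178]
tool_rot: [-0.0, -0.044, 0.999, 0.0]
contact_force: [-0.5, 0.5, -1.9]
gripper_width: 0.277
grasp_force: 61.0
```

{"op": "move_arm", "data": {"rows": [[0,0,0.05,0,0,0,-1],[0,0,0,0,0,0,-1],[0,0,0,0,0,0,-1]]}}

```text
time: 12.18
tool_pos: [0.6264, 0.0244, 0.1776]
tool_rot: [-0.0, -0.044, 0.999, 0.0]
contact_force: [0.4, -0.2, -2.1]
gripper_width: 0.278
grasp_force: 61.0
```

{"op": "move_arm", "data": {"rows": [[0,0,0.05,0,0,0,-1],[0,0,0,0,0,0,-1],[0,0,0,0,0,0,-1]]}}

```text
time: 12.43
tool_pos: [0.6266, 0.0243, 0.1773]
tool_rot: [0.0, -0.044, 0.999, -0.0]
contact_force: [-0.6, 0.3, -1.6]
gripper_width: 0.276
grasp_force: 61.2
```

{"op": "move_arm", "data": {"rows": [[0,0,0.05,0,0,0,-1],[0,0,0,0,0,0,-1],[0,0,0,0,0,0,-1]]}}

```text
time: 12.68
tool_pos: [0.6266, 0.0244, 0.1771]
tool_rot: [0.0, -0.044, 0.999, -0.0]
contact_force: [-0.4, 0.1, 2.2]
gripper_width: 0.272
grasp_force: 61.3
```

{"op": "move_arm", "data": {"rows": [[0,0,0.05,0,0,0,-1],[0,0,0,0,0,0,-1],[0,0,0,0,0,0,-1]]}}

```text
time: 12.93
tool_pos: [0.6268, 0.0243, 0.1768]
tool_rot: [0.0, -0.044, 0.999, -0.0]
contact_force: [-1.3, 0.8, 3.7]
gripper_width: 0.277
grasp_force: 61.5
```

{"op": "move_arm", "data": {"rows": [[0,0,0.04,0,0,0,-1],[0,0,0,0,0,0,-1],[0.25,-0.04,0.01,0,0,0,-1],[0.25,-0.03,0.01,0,0,0,-1],[0.25,-0.04,0.01,0,0,0,-1],[0.25,-0.03,0.01,0,0,0,-1],[0,0,0,0,0,0,-1],[0,0,0,0,0,0,-1]]}}

```text
time: 13.6
tool_pos: [0.6178, 0.022, 0.1767]
tool_rot: [0.002, -0.044, 0.999, -0.0]
contact_force: [3.3, 1.1, 5.3]
gripper_width: 0.274
grasp_force: 62.0
```

{"op": "move_arm", "data": {"rows": [[0.25,-0.04,0.01,0,0,0,-1],[0.25,-0.03,0.02,0,0,0,-1],[0.25,-0.04,0.01,0,0,0,-1],[0.25,-0.03,0.02,0,0,0,-1],[0,0,0,0,0,0,-1],[0,0,0,0,0,0,-1]]}}

```text
time: 14.1
tool_pos: [0.6084, 0.0196, 0.1766]
tool_rot: [0.003, -0.044, 0.999, -0.0]
contact_force: [3.2, 0.9, 6.3]
gripper_width: 0.273
grasp_force: 62.2
```

```bash
python3 -c "
from h import *
d=save('top','t4');d=save('scene','s4');print(manip.state()['contact_force'])
a=np.load('pics/t4.npz')['img'][90:220,290:390];b=d['img'][160:250,275:375]
o=np.zeros((585,800,3),np.uint8);o[:,:450]=cv2.resize(a,None,fx=4.5,fy=4.5,interpolation=2);o[:315,450:]=cv2.resize(b,None,fx=3.5,fy=3.5,interpolation=2)
cv2.imwrite('pics/c4.png',o)"
```

```text
[3.33183169 0.76521268 6.61818059]
```

View pics/c4.png

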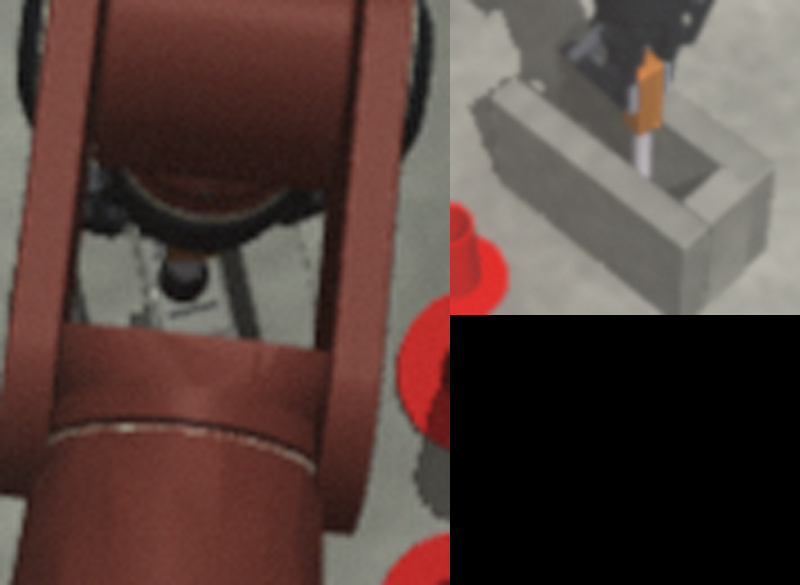

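The rest followed: its front groove moved from crop (185,278) to (192,310), and the foot at (183,280) is centred on it.

{"op": "move_arm", "data": {"rows": [[0.25,-0.04,0,0,0,0,-1],[0.25,-0.03,0,0,0,0,-1],[0.25,-0.04,0,0,0,0,-1],[0.25,-0.03,0,0,0,0,-1],[0,0,0,0,0,0,-1]]}}

```text
time: 14.62
tool_pos: [0.5984, 0.0173, 0.1766]
tool_rot: [0.003, -0.044, 0.999, -0.0]
contact_force: [3.4, 0.4, 7.4]
gripper_width: 0.273
grasp_force: 62.1
```

{"op": "move_arm", "data": {"rows": [[0.25,-0.04,0.01,0,0,0,-1],[0.25,-0.03,0,0,0,0,-1],[0.25,-0.04,0.01,0,0,0,-1],[0.25,-0.03,0,0,0,0,-1],[0,0,0,0,0,0,-1]]}}

```text
time: 15.03
tool_pos: [0.5887, 0.0151, 0.1766]
tool_rot: [0.003, -0.044, 0.999, -0.0]
contact_force: [3.6, 2.0, 6.9]
gripper_width: 0.273
grasp_force: 62.2
```

{"op": "move_arm", "data": {"rows": [[0.25,-0.04,0,0,0,0,-1],[0.25,-0.03,0,0,0,0,-1],[0,0,0,0,0,0,-1]]}}

```text
time: 15.28
tool_pos: [0.5838, 0.0139, 0.1765]
tool_rot: [0.003, -0.044, 0.999, -0.0]
contact_force: [3.7, 0.2, 7.1]
gripper_width: 0.277
grasp_force: 62.2
```

{"op": "move_arm", "data": {"rows": [[0.25,-0.04,0,0,0,0,-1],[0.25,-0.03,0,0,0,0,-1],[0,0,0,0,0,0,-1]]}}

```text
time: 15.53
tool_pos: [0.5789, 0.0128, 0.1765]
tool_rot: [0.003, -0.044, 0.999, -0.0]
contact_force: [3.4, 1.6, 6.5]
gripper_width: 0.274
grasp_force: 62.1
```

{"op": "move_arm", "data": {"rows": [[0.25,-0.04,0,0,0,0,-1],[0.25,-0.03,0,0,0,0,-1],[0,0,0,0,0,0,-1]]}}

```text
time: 15.78
tool_pos: [0.5739, 0.0117, 0.1764]
tool_rot: [0.003, -0.044, 0.999, -0.0]
contact_force: [4.0, 0.4, 8.0]
gripper_width: 0.276
grasp_force: 62.1
```

{"op": "move_arm", "data": {"rows": [[0.25,-0.04,0,0,0,0,-1],[0.25,-0.03,0.01,0,0,0,-1],[0,0,0,0,0,0,-1]]}}

```text
time: 16.03
tool_pos: [0.5691, 0.0105, 0.1766]
tool_rot: [0.003, -0.044, 0.999, -0.0]
contact_force: [3.5, 0.3, 7.1]
gripper_width: 0.274
grasp_force: 62.3
```

{"op": "move_arm", "data": {"rows": [[0.25,-0.04,0,0,0,0,-1],[0.25,-0.03,0,0,0,0,-1],[0,0,0,0,0,0,-1]]}}

```text
time: 16.28
tool_pos: [0.5634, 0.0092, 0.176]
tool_rot: [0.002, -0.044, 0.999, -0.0]
contact_force: [2.3, 0.7, 7.1]
gripper_width: 0.273
grasp_force: 62.2
```

{"op": "move_arm", "data": {"rows": [[0.25,-0.04,0,0,0,0,-1],[0.25,-0.03,0,0,0,0,-1],[0,0,0,0,0,0,-1]]}}

```text
time: 16.53
tool_pos: [0.5579, 0.0081, 0.1752]
tool_rot: [0.001, -0.044, 0.999, -0.0]
contact_force: [2.6, -0.5, 5.4]
gripper_width: 0.273
grasp_force: 62.1
```

{"op": "move_arm", "data": {"rows": [[0.25,-0.04,0.06,0,0,0,-1],[0.25,-0.03,0.06,0,0,0,-1],[0,0,0,0,0,0,-1]]}}

```text
time: 16.78
tool_pos: [0.5535, 0.0071, 0.1744]
tool_rot: [0.002, -0.044, 0.999, -0.0]
contact_force: [2.1, 0.3, 7.2]
gripper_width: 0.274
grasp_force: 62.2
```

{"op": "move_arm", "data": {"rows": [[0.25,-0.04,0.04,0,0,0,-1],[0.25,-0.03,0.04,0,0,0,-1],[0,0,0,0,0,0,-1]]}}

```text
time: 17.03
tool_pos: [0.5485, 0.0059, 0.1736]
tool_rot: [0.002, -0.044, 0.999, -0.0]
contact_force: [2.3, -0.5, 6.2]
gripper_width: 0.271
grasp_force: 62.2
```

{"op": "move_arm", "data": {"rows": [[0.25,-0.04,0.04,0,0,0,-1],[0.25,-0.03,0.04,0,0,0,-1],[0,0,0,0,0,0,-1]]}}

```text
time: 17.28
tool_pos: [0.5436, 0.0048, 0.1728]
tool_rot: [0.002, -0.044, 0.999, -0.0]
contact_force: [2.1, 0.7, 6.7]
gripper_width: 0.273
grasp_force: 62.2
```

{"op": "move_arm", "data": {"rows": [[0.25,-0.04,0.04,0,0,0,-1],[0.25,-0.03,0.04,0,0,0,-1],[0.25,-0.04,0.04,0,0,0,-1],[0.25,-0.03,0.04,0,0,0,-1],[0,0,0,0,0,0,-1]]}}

```text
time: 17.7
tool_pos: [0.5338, 0.0025, 0.1713]
tool_rot: [0.002, -0.044, 0.999, -0.0]
contact_force: [2.0, 0.6, 7.1]
gripper_width: 0.271
grasp_force: 62.2
```

{"op": "move_arm", "data": {"rows": [[0.25,-0.04,0.04,0,0,0,-1],[0.25,-0.03,0.04,0,0,0,-1],[0.25,-0.04,0.04,0,0,0,-1],[0,0,0,0,0,0,-1]]}}

```text
time: 18.03
tool_pos: [0.5268, 0.0008, 0.1704]
tool_rot: [0.002, -0.044, 0.999, -0.0]
contact_force: [2.6, 1.0, 7.6]
gripper_width: 0.275
grasp_force: 62.3
```

Now x ≈ 0.038; continue in smaller steps as the front lands on the slab.

{"op": "move_arm", "data": {"rows": [[0.25,-0.04,0.03,0,0,0,-1],[0.25,-0.03,0.03,0,0,0,-1],[0,0,0,0,0,0,-1]]}}

```text
time: 18.28
tool_pos: [0.522, -0.0004, 0.1698]
tool_rot: [0.002, -0.044, 0.999, -0.0]
contact_force: [1.5, 0.2, 6.8]
gripper_width: 0.271
grasp_force: 62.3
```

{"op": "move_arm", "data": {"rows": [[0.25,-0.04,0.02,0,0,0,-1],[0.25,-0.03,0.02,0,0,0,-1],[0,0,0,0,0,0,-1]]}}

```text
time: 18.53
tool_pos: [0.517, -0.0015, 0.1693]
tool_rot: [0.002, -0.044, 0.999, -0.0]
contact_force: [1.8, 0.7, 7.4]
gripper_width: 0.273
grasp_force: 62.2
```

{"op": "move_arm", "data": {"rows": [[0.25,-0.04,0.02,0,0,0,-1],[0.25,-0.03,0.02,0,0,0,-1],[0,0,0,0,0,0,-1]]}}

```text
time: 18.78
tool_pos: [0.5119, -0.0027, 0.1687]
tool_rot: [0.002, -0.044, 0.999, -0.0]
contact_force: [3.2, -0.7, 7.3]
gripper_width: 0.274
grasp_force: 62.2
```

{"op": "move_arm", "data": {"rows": [[0.25,-0.04,0.02,0,0,0,-1],[0.25,-0.03,0.02,0,0,0,-1],[0,0,0,0,0,0,-1]]}}

```text
time: 19.03
tool_pos: [0.5069, -0.0038, 0.1682]
tool_rot: [0.002, -0.044, 0.999, -0.0]
contact_force: [2.7, 0.3, 6.1]
gripper_width: 0.275
grasp_force: 62.1
```

{"op": "move_arm", "data": {"rows": [[0.25,-0.04,0.03,0,0,0,-1],[0.25,-0.03,0.03,0,0,0,-1],[0,0,0,0,0,0,-1]]}}

```text
time: 19.28
tool_pos: [0.502, -0.0049, 0.1677]
tool_rot: [0.002, -0.044, 0.999, -0.0]
contact_force: [2.4, 0.7, 6.0]
gripper_width: 0.278
grasp_force: 62.2
```

{"op": "move_arm", "data": {"rows": [[0.25,-0.04,0.02,0,0,0,-1],[0.25,-0.03,0.03,0,0,0,-1],[0,0,0,0,0,0,-1]]}}

```text
time: 19.53
tool_pos: [0.4971, -0.0061, 0.1671]
tool_rot: [0.002, -0.044, 0.999, -0.0]
contact_force: [2.5, 0.2, 6.8]
gripper_width: 0.274
grasp_force: 62.2
```

{"op": "move_arm", "data": {"rows": [[0.25,-0.04,0.02,0,0,0,-1],[0.25,-0.03,0.02,0,0,0,-1],[0.25,-0.04,0.02,0,0,0,-1],[0.25,-0.03,0.02,0,0,0,-1],[0,0,0,0,0,0,-1]]}}

```text
time: 19.95
tool_pos: [0.487, -0.0083, 0.1661]
tool_rot: [0.001, -0.044, 0.999, -0.0]
contact_force: [1.9, 0.4, 6.4]
gripper_width: 0.274
grasp_force: 62.1
```

{"op": "move_arm", "data": {"rows": [[0.25,-0.04,0.02,0,0,0,-1],[0.25,-0.03,0.02,0,0,0,-1],[0,0,0,0,0,0,-1]]}}

```text
time: 20.2
tool_pos: [0.482, -0.0095, 0.1656]
tool_rot: [0.001, -0.044, 0.999, -0.0]
contact_force: [3.1, -0.0, 6.3]
gripper_width: 0.275
grasp_force: 62.1
```

{"op": "move_arm", "data": {"rows": [[0.25,-0.04,0.02,0,0,0,-1],[0.25,-0.03,0.01,0,0,0,-1],[0.25,-0.04,0.02,0,0,0,-1],[0.25,-0.03,0.01,0,0,0,-1],[0,0,0,0,0,0,-1]]}}

```text
time: 20.62
tool_pos: [0.4725, -0.0117, 0.1652]
tool_rot: [0.002, -0.044, 0.999, -0.0]
contact_force: [2.4, 0.3, 5.7]
gripper_width: 0.273
grasp_force: 62.1
```

{"op": "move_arm", "data": {"rows": [[0.25,-0.04,0.01,0,0,0,-1],[0.25,-0.03,0.01,0,0,0,-1],[0.25,-0.04,0.0,0,0,0,-1],[0.25,-0.03,0.0,0,0,0,-1],[0,0,0,0,0,0,-1]]}}

```text
time: 21.03
tool_pos: [0.4628, -0.0139, 0.1652]
tool_rot: [0.002, -0.044, 0.999, -0.0]
contact_force: [3.8, 1.6, 6.4]
gripper_width: 0.275
grasp_force: 62.1
```

{"op": "move_arm", "data": {"rows": [[0.25,-0.04,0,0,0,0,-1],[0.25,-0.03,0,0,0,0,-1],[0.25,-0.04,0.01,0,0,0,-1],[0.25,-0.03,0,0,0,0,-1],[0,0,0,0,0,0,-1]]}}

```text
time: 21.45
tool_pos: [0.4531, -0.0162, 0.1651]
tool_rot: [0.002, -0.044, 0.999, -0.0]
contact_force: [3.5, 0.2, 5.3]
gripper_width: 0.276
grasp_force: 62.1
```

{"op": "move_arm", "data": {"rows": [[0.25,-0.04,0,0,0,0,-1],[0.25,-0.03,0,0,0,0,-1],[0.25,-0.04,0,0,0,0,-1],[0.25,-0.03,0,0,0,0,-1],[0.25,-0.04,0,0,0,0,-1],[0.25,-0.03,0,0,0,0,-1],[0,0,0,0,0,0,-1],[0,0,0,0,0,0,-1]]}}

```text
time: 22.12
tool_pos: [0.4383, -0.0196, 0.1651]
tool_rot: [0.002, -0.044, 0.999, -0.0]
contact_force: [3.7, 1.1, 6.3]
gripper_width: 0.273
grasp_force: 62.1
```

```bash
python3 -c "
from h import *
a=save('top','t5')['img'][150:270,270:390];d=save('scene','s5');b=d['img'][120:240,240:340]
s=manip.state();print(s['tool_pos'],s['contact_force'])
o=np.zeros((480,800,3),np.uint8);o[:,:480]=cv2.resize(a,None,fx=4,fy=4,interpolation=2);o[:384,480:]=cv2.resize(b,None,fx=3.2,fy=3.2,interpolation=2)
cv2.imwrite('pics/c5.png',o)"
```

```text
[ 0.43838683 -0.0196374   0.16511422] [3.92348025 0.83690968 5.28044432]
```

View pics/c5.png

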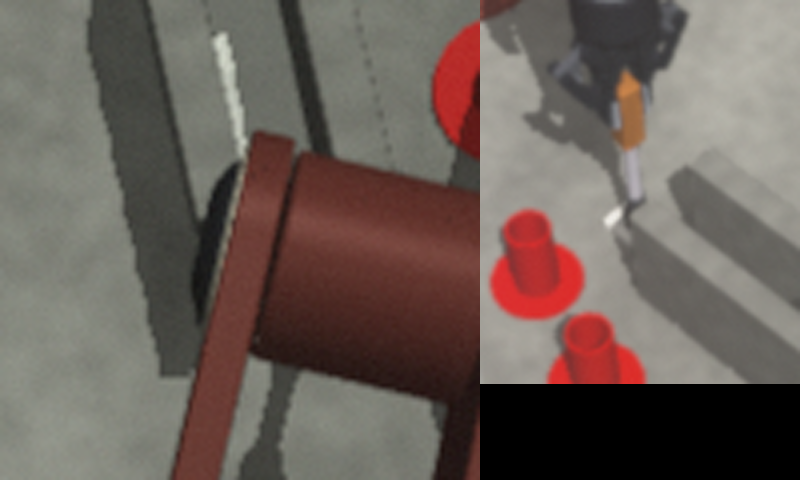

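The scene crop shows the foot at (632,210) with the rest's lit front corner at (613,218), just outside the mouth; the arm hides it in the top view.

```bash
python3 -c "
from h import *
d=np.load('pics/s5.npz');B=np.array([.48996,-.00763]);y=np.radians(13.18)
R=np.array([[np.cos(y),np.sin(y)],[-np.sin(y),np.cos(y)]])
m=(d['img'].min(2)>190).astype(np.uint8);m[:175]=0;m[205:]=0;m[:,:265]=0;m[:,300:]=0
v,u=np.nonzero(m);print(len(u))
P=np.array([R@(ray(d,a,b,.014)[:2]-B) for a,b in zip(u,v)]);print(P.min(0),P.max(0))"
```

```text
16
[-0.07716567 -0.02308228] [-0.06804839 -0.00330079]
```

{"op": "move_arm", "data": {"rows": [[0,0,-0.1,0,0,0,-1],[0,0,-0.2,0,0,0,-1],[0,0,-0.7,0,0,0,-1],[0,0,-1.5,0,0,0,-1],[0,0,-1.5,0,0,0,-1],[0,0,-1.5,0,0,0,-1],[0,0,-1.5,0,0,0,-1],[0,0,-1.5,0,0,0,-1],[0,0,-1.5,0,0,0,-1],[0,0,-1.5,0,0,0,-1],[0,0,-1.5,0,0,0,-1],[0,0,-1.5,0,0,0,-1],[0,0,-0.5,0,0,0,-1],[0,0,0,0,0,0,-1]]}}

```text
time: 23.38
tool_pos: [0.4369, -0.0196, 0.3143]
tool_rot: [-0.0, -0.044, 0.999, -0.0]
contact_force: [0.2, 0.5, -1.5]
gripper_width: 0.275
grasp_force: 61.1
```

```bash
python3 -c "
from h import *
s=manip.state();print(s['tool_pos'],s['tool_rot'])
q=s['tool_rot'];a=2*np.arctan2(q[2],q[1]);print(np.degrees(a))
T=np.array([[np.cos(a),np.sin(a)],[np.sin(a),-np.cos(a)]])
print(100*T@(np.array([.4866,-.2678])-s['tool_pos'][:2]))"
```

```text
[ 0.43688816 -0.01958424  0.31425936] [-1.75000455e-04 -4.39763018e-02  9.99032548e-01 -1.49111196e-04]
185.0409387988602
[ -2.77094608 -25.16237611]
```

{"op": "move_arm", "data": {"rows": [[-0.1,-1.0,0,0,0,0,-1],[-0.2,-2.0,0,0,0,0,-1],[-0.2,-2.0,0,0,0,0,-1],[-0.2,-2.0,0,0,0,0,-1],[-0.25,-2.0,0,0,0,0,-1],[-0.25,-2.0,0,0,0,0,-1],[-0.25,-2.0,0,0,0,0,-1],[-0.25,-2.0,0,0,0,0,-1],[-0.25,-2.0,0,0,0,0,-1],[-0.25,-2.0,0,0,0,0,-1],[-0.2,-2.0,0,0,0,0,-1],[-0.2,-2.0,0,0,0,0,-1],[-0.1,-1.5,0,0,0,0,-1],[-0.1,-0.6,0,0,0,0,-1],[0,0,0,0,0,0,-1],[0,0,0,0,0,0,-1],[0,0,0,0,0,0,-1]]}}

```text
time: 24.8
tool_pos: [0.487, -0.2663, 0.3136]
tool_rot: [-0.0, -0.044, 0.999, 0.0]
contact_force: [0.2, 0.9, -1.0]
gripper_width: 0.276
grasp_force: 61.0
```

```bash
python3 -c "
from h import *
s=manip.state();p=s['tool_pos'];print(p)
d=save('scene','s6');e=save('top','t6');q=proj(d,p-[0,0,.151]);print(q)
a=d['img'][170:260,190:260];b=e['img'][170:270,300:380]
o=np.zeros((500,800,3),np.uint8);o[:450,:350]=cv2.resize(a,None,fx=5,fy=5,interpolation=2);o[:500,400:]=cv2.resize(b,None,fx=5,fy=5,interpolation=2)
cv2.imwrite('pics/c6.png',o)"
```

```text
[ 0.48696898 -0.26626352  0.31360503]
[214.97119551 207.24709073]
```

View pics/c6.png

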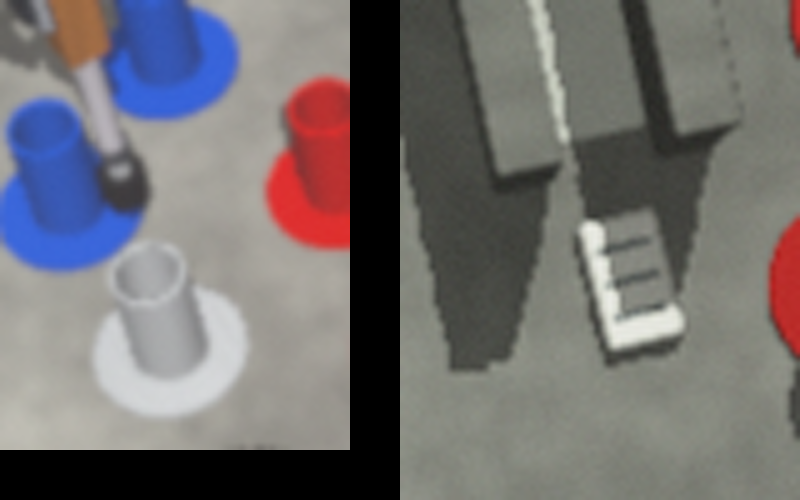

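The rest lies flat on the slab in front of the mouth, at crop (633,278), clear of the bay. The stick hangs straight above the silver stand, whose rim is at crop (147,273).

```bash
python3 -c "
from h import *
e=np.load('pics/t6.npz');d=np.load('pics/s6.npz');B=np.array([.48996,-.00763]);y=np.radians(13.18)
R=np.array([[np.cos(y),np.sin(y)],[-np.sin(y),np.cos(y)]])
print('rest',R@(ray(e,300+233/5-.4,170+278/5-.4,.014)[:2]-B))
print('rim',ray(d,190+147/5-.4,170+273/5-.4,.085),'base',ray(d,190+170/5-.4,170+351/5-.4,.002))"
```

```text
rest [-0.05248653 -0.00083078]
rim [ 0.48866219 -0.26987085  0.085     ] base [ 0.48844442 -0.27061202  0.002     ]
```

{"op": "move_arm", "data": {"rows": [[0,-0.1,0.5,0,0,0,-1],[0,0,1.2,0,0,0,-1],[0,0,1.2,0,0,0,-1],[0,0,1.2,0,0,0,-1],[0,0,1.2,0,0,0,-1],[0,0,0.9,0,0,0,-1],[0,0,0,0,0,0,-1]]}}

```text
time: 25.48
tool_pos: [0.4859, -0.2671, 0.2479]
tool_rot: [-0.002, -0.044, 0.999, 0.002]
contact_force: [0.3, 0.1, -2.8]
gripper_width: 0.274
grasp_force: 61.0
```

{"op": "move_arm", "data": {"rows": [[-0.1,-0.1,0,0,0,0,-1],[0,0,0.5,0,0,0,-1],[0,0,0.8,0,0,0,-1],[0,0,0.8,0,0,0,-1],[0,0,0.8,0,0,0,-1],[0,0,0.8,0,0,0,-1],[0,0,0,0,0,0,-1]]}}

```text
time: 26.07
tool_pos: [0.4872, -0.2682, 0.2119]
tool_rot: [-0.002, -0.044, 0.999, 0.001]
contact_force: [0.3, -0.2, -1.8]
gripper_width: 0.273
grasp_force: 61.0
```

{"op": "move_arm", "data": {"rows": [[0,0,0.8,0,0,0,-1],[0,0,0.8,0,0,0,-1],[0,0,0.8,0,0,0,-1],[0,0,0.8,0,0,0,-1],[0,0,0.8,0,0,0,-1],[0,0,0.5,0,0,0,-1],[0,0,0.2,0,0,0,-1],[0,0,0,0,0,0,-1]]}}

```text
time: 26.73
tool_pos: [0.4879, -0.2687, 0.1669]
tool_rot: [-0.001, -0.044, 0.999, 0.0]
contact_force: [-0.2, 1.1, -1.0]
gripper_width: 0.274
grasp_force: 61.1
```

{"op": "move_arm", "data": {"rows": [[0,0,0.3,0,0,0,-1],[0,0,0.3,0,0,0,-1],[0,0,0.2,0,0,0,-1],[0,0,0.1,0,0,0,-1],[0,0,0,0,0,0,-1],[0,0,0,0,0,0,-1]]}}

```text
time: 27.23
tool_pos: [0.4883, -0.269, 0.1589]
tool_rot: [0.0, -0.044, 0.999, -0.0]
contact_force: [0.3, -0.3, -1.2]
gripper_width: 0.273
grasp_force: 61.1
```

{"op": "move_arm", "data": {"rows": [[0,0,0.1,0,0,0,-1],[0,0,0.05,0,0,0,-1],[0,0,0,0,0,0,-1],[0,0,0,0,0,0,-1]]}}

```text
time: 27.57
tool_pos: [0.4885, -0.2691, 0.1578]
tool_rot: [0.0, -0.044, 0.999, -0.0]
contact_force: [0.9, 0.6, 0.3]
gripper_width: 0.275
grasp_force: 61.3
```

{"op": "move_arm", "data": {"rows": [[0,0,0,0,0,0,0],[0,0,0,0,0,0,1],[0,0,0,0,0,0,1],[0,0,0,0,0,0,1],[0,0,0,0,0,0,1],[0,0,0,0,0,0,1],[0,0,0,0,0,0,1],[0,0,0,0,0,0,1],[0,0,-0.5,0,0,0,1],[0,0,-1.5,0,0,0,1],[0,0,-1.5,0,0,0,1],[0,0,-1.5,0,0,0,1],[0,0,-1.5,0,0,0,1],[0,0,-1.5,0,0,0,1],[0,0,-1.5,0,0,0,1],[0,0,-1.5,0,0,0,1],[0,0,-1.5,0,0,0,1],[0,0,-1.5,0,0,0,1],[0,0,0,0,0,0,1],[0,0,0,0,0,0,1]]}}

```text
time: 29.23
tool_pos: [0.4886, -0.2692, 0.2985]
tool_rot: [0.001, -0.044, 0.999, -0.001]
contact_force: [0.8, 0.5, -0.6]
gripper_width: 0.996
grasp_force: 0.0
```

```bash
python3 -c "
from h import *
d=save('wrist','w7');e=save('scene','s7');print(manip.state()['tool_pos'],manip.state()['gripper_width'])
o=np.zeros((400,800,3),np.uint8);o[:,:400]=d['img'][:,120:520];o[:,400:]=cv2.resize(e['img'][160:260,190:290],None,fx=4,fy=4,interpolation=2)
cv2.imwrite('pics/c7.png',o)"
```

```text
[ 0.4879053  -0.26868806  0.29616841] 0.9976861762489667
```

View pics/c7.png

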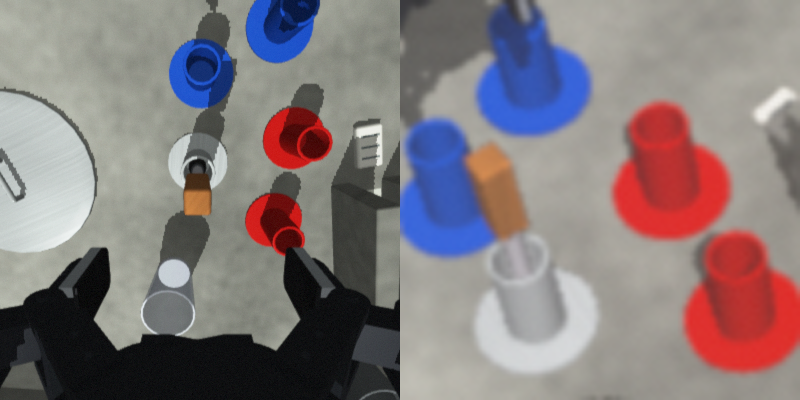

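The stick stands in the silver stand, with the handle at wrist crop (198,195). The rest lies in front of the mouth at (370,145), and the open gripper is clear of everything.

```bash
python3 -c "
from plant import manip
print(manip.job_done())"
```

```text
the job is handed in; nothing more can be done
None
```

The job is handed in, with no verdict returned: the soap rest lies on the slab about 52 mm in front of the mouth, the stick is back upright in the silver stand and released, the pressing force read about 10 N at most, and the run took about 29 s.

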